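# Close the pigment jar with its tapered stopper

### The arm

A 6-joint arm with a two-finger parallel gripper is mounted at the origin on the work surface. World frame = base frame: x ahead of the robot, y to its left, z up, the work surface at z = 0. Lengths are in mm, angles in rad, forces in N, time in s.
With the tool pointing down it reaches from about 300 to 775 mm from the base axis. Payload 14.6 kg.
Tool frame: the origin (TCP) lies on the centre line of the jaws, within the pads' length; the fingertips stand 19 mm ahead of it and the grasp point (between the pads) is the TCP (bot.tip_reach is the distance from the TCP to the fingertips, in mm); y points along the fingers, x is the direction in which the jaws open and shut, and the axes are right-handed (so a half turn about y gives the same grasp; the last joint's range is limited). The gripper opens to 85 mm and grips with 20 to 120 N. Pads are 22 mm wide; open, the fingers measure 114 mm over their backs; the gripper's body (76 mm by 85 mm) begins 54 mm behind the grasp point. The pads swing forward as they close: fully open they stand 13 mm farther back than shut.
Start: joints at [-1.181, 0.3, 1.521, -0, 1.321, -0.067], TCP at [242.585, -493.601, 250.281] pointing down, gripper open.
Joint ranges: [-3.03, 3.03], [-0.79, 2.21], [0.23, 2.52], [-1.04, 4.18], [0, 3.07], [-2.55, 2.55]. Speed limits (rad/s): [2.22, 2.22, 2.57, 3.14, 3.14, 3.14].

### API

Orientations are given as a unit quaternion [w, x, y, z].
In Python, from rig import bot gives the robot as it stands. Calls block until the motion is done:
- bot.move_to(position, orientation): joint-space move of the TCP to a pose.
- bot.servo_line(position, attitude=None, speed=150, until_force=None): straight line of the TCP; attitude=None keeps the orientation; speed is the mean speed in mm/s. With until_force (N) it stops when the force on the tool has changed by that much, and returns True; else False.
- bot.move_joints(angles): joint-space move.
- bot.move_gripper(opening, grip_force=None): finger opening in mm; grip_force is the grip in N (None keeps the last); returns when the fingers have stopped.
- bot.dwell(seconds).
- bot.ik(position, orientation): joint angles nearest the present ones, or None.
- bot.read_state(): the state.
- bot.read_camera(name): name is "side" or "top" or "wrist"; returns a dict with "image" (400x640x3 uint8, blue, green, red), "depth" (400x640 float32, mm along the optical axis (not along the pixel's ray), 0 where there is no reading), "fovy" (degrees; the focal length in pixels is half the picture's height over the tangent of half this angle, whatever the lens; pixels are square), "cx", "cy" (the principal point, pixels), "eye" and "attitude" of the camera in the world; the wrist camera has in their place "mount" (4x4, takes a point from camera to tool coordinates, whose origin is the TCP and whose axes are the tool frame's). Camera axes: x right, y down, z forward; pixel columns grow to the right and rows downward; lengths in mm; the calibration is good to about 2 mm. The wrist camera is an equidistant fisheye: a pixel r from the principal point sees the ray r / f radians off the axis. A picture is of the moment at which its call begins: read the wrist's pose just before it.
A pose or a line that the arm cannot do raises bot.MotionError and nothing moves.
- bot.finish_job(): hands the job in, once; it reports no verdict.
The state is a dict: "clock": time; "joint_positions": joint angles; "qvel": joint speeds; "effort": joint torques, N m; "ee_pos": TCP position; "tool_rot": TCP orientation; "ft_force": force on the tool from outside, world axes, zero at the start; "moment": the same for the moment, N m; "grip_width": finger opening in mm.
Only numpy, scipy, OpenCV 4.12 (cv2) and the standard library are available. Lean on these libraries where they do the work, as an engineer would, in place of code of your own. Each camera call takes 0.05 s, during which the arm holds its last target. There are 200 camera calls.

### The job

Close the open jar on the studio table with the wooden stopper from the tray whose cone matches the mouth (the wider one): seat it gently, fully home and square. Then rock it in the mouth, tipping it some ten degrees to one side without taking it out, to be sure it has not wedged, and leave it seated fully home and square again. Do not shove the jar about, and leave the other stopper and everything else where they are.

Things in the scene. Friction and masses are not known exactly. Their poses are not given: they have to be found in the camera images.
- jar: White glazed stoneware jar with one blue band, loose, about 1.3 kg, 100 mm in diameter and 100 mm high, standing upright. Its mouth is a conical cup: 74 mm in diameter at the rim, narrowing downward at 30 degrees to its axis (60 degrees included), 44 mm deep. Origin: centre of the underside, z up its axis.
- jar_mouth (a point): Centre of the jar's mouth, level with the rim, 100 mm above the jar's underside. With the matching stopper fully home, the stopper's origin lies 37 mm below this point, on the jar's axis, and its flange stands about 3 mm clear of the rim all round: the cone alone bears.
- stopper: The matching stopper: turned wood, loose, about 160 g, the wider of the two on the tray, 88 mm high. From the foot up: cone at 30 degrees to its axis, 32 mm in diameter at the flat foot, 78 mm at its top 40 mm up; flange 86 mm in diameter, 40 to 46 mm up; round knob 24 mm in diameter, 46 to 88 mm up. Stands upright on the tray. Origin: centre of the foot, z up its axis.
- stopper_knob (a point): Point on the axis of the matching stopper's knob, 71 mm above its foot: the height to grip it. The seated stopper sits loosely under its own weight and tips when the knob is moved sideways; tipping it ten degrees raises its middle by a few mm. It may stay cocked if let go while tipped.
- spare: The other stopper, not to be used or moved: the same wood, height, flange thickness and knob, but narrower and steeper: cone 24 mm in diameter at the foot and 46 mm at its top, flange 54 mm. Stands on the same tray, 116 mm from the matching stopper. Origin: centre of the foot.
- tray: Shallow aluminium tray, fixed, 130 x 250 mm, 14 mm high with 4 mm floor and walls. The two stoppers stand side by side along its long (y) axis, 58 mm either side of its centre. Origin: centre of the underside.
- tape: Roll of blue tape lying flat, loose, 96 mm in diameter, 38 mm high. Bystander.
- brush_pot: Terracotta pot with three brushes, loose, 74 mm in diameter, 230 mm high with the brushes. Bystander.
- paint_bottle: White plastic paint bottle with black cap, loose, 60 mm in diameter, 150 mm high. Bystander.
There are look-alikes about, which are no part of the job. What is shaped like the stopper but green is not meant.

How it is judged:
By the outcome, as a careful person would: the job done as asked, in the order asked, and still so for the second after the job is handed in, with the robot touching nothing.
It also fails if it takes over 45 s, if anything falls off the work surface, if the arm or the gripper's body presses on something with over 40 N, if the wrist force passes 120 N, or if a joint passes its speed limit or range.

## Working session

There is one attempt and no reset: what is moved stays moved. The work goes in short steps, each a Python script; the robot and the scene stay as the last script left them, time stands still between calls to the robot, and variables do not carry over. Pictures are saved under pics/ and viewed, about 8 in all and at most 12, crops included, and the job is handed in when it is done.

```bash
mkdir -p pics; ls
python3 - <<'E'
from rig import bot
import cv2,numpy as np
for n in("top","side"):
    c=bot.read_camera(n); cv2.imwrite(f"pics/{n}0.png",c["image"]); np.savez(f"{n}0.npz",**c)
    print(n,c["fovy"],c["cx"],c["cy"],c["eye"],c["attitude"],(c["depth"]>0).mean())
s=bot.read_state();print(s["clock"],s["tool_rot"],s["ee_pos"],s["ft_force"],s["grip_width"])
E
```

```text
pics
top 51.103444036856146 314.66762026373505 200.17153626064533 [ 394.5361276    21.86087816 1319.07170623] [ 0.0532333  -0.69704979  0.71248195 -0.06047532] 0.99601953125
side 52.719289149042964 314.6434904193609 198.2041277049382 [296.75866106 605.84893655 792.33694556] [ 0.08519481 -0.22106434  0.90169197 -0.36169601] 0.9960546875
0.1 [ 0.60043874 -0.60000573  0.37410357 -0.37351433] [ 242.52126535 -493.435546    249.78932496] [-0.25284341 -0.51833959 -0.34479885] 85.68502487928211
```

View pics/top0.png

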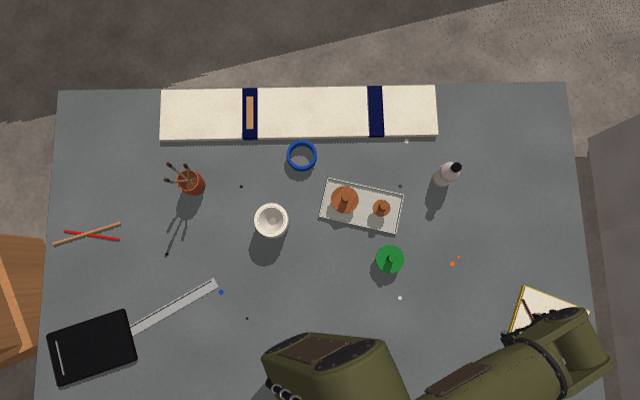

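View pics/side0.png

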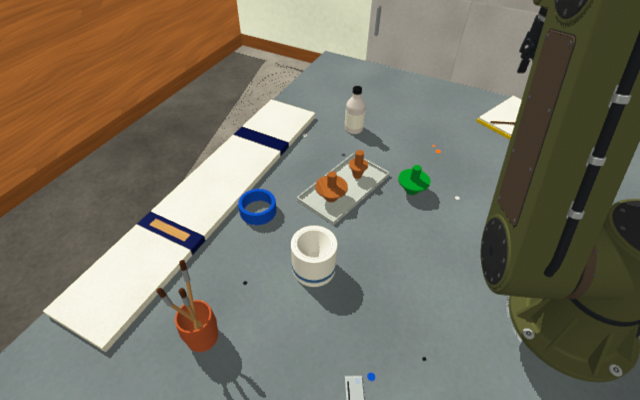

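The top view shows the wide wooden stopper at (344,199), and three things could be taken for it. These are the narrow spare at (381,208), the green look-alike at (390,259), and the terracotta pot at (190,182). The jar is at (271,221). I choose (344,199): it is wooden, on the tray and wider. Next I measure it and check with a close crop.

```bash
cat > h.py <<'E'
import numpy as np,cv2
from scipy.spatial.transform import Rotation as R
from scipy.optimize import least_squares
def rot(q): return R.from_quat(np.asarray(q)[[1,2,3,0]]).as_matrix()
def cloud(c):
    d=c["depth"].astype(float);f=200/np.tan(np.radians(float(c["fovy"]))/2)
    v,u=np.mgrid[:400,:640]
    p=np.stack([(u-c["cx"])/f*d,(v-c["cy"])/f*d,d],-1)
    return p@rot(c["attitude"]).T+c["eye"]
def project(c,P):
    f=200/np.tan(np.radians(float(c["fovy"]))/2)
    q=(np.atleast_2d(P)-c["eye"])@rot(c["attitude"]); return q[:,:2]/q[:,2:]*f+[c["cx"],c["cy"]]
def wood(c):
    h=cv2.cvtColor(c["image"],cv2.COLOR_BGR2HSV); return (h[...,0]<18)&(h[...,1]>110)&(h[...,2]>50)
def white(c):
    h=cv2.cvtColor(c["image"],cv2.COLOR_BGR2HSV); return (h[...,1]<60)&(h[...,2]>120)
def circ(P,r=None):
    c0=P.mean(0)
    if r: s=least_squares(lambda x:np.hypot(*(P-x).T)-r,c0,loss="soft_l1"); return s.x,r,np.abs(s.fun).mean()
    s=least_squares(lambda x:np.hypot(*(P-x[:2]).T)-x[2],[*c0,40],loss="soft_l1"); return s.x[:2],s.x[2],np.abs(s.fun).mean()
E
python3 - <<'E'
from h import *
for n in("top","side"):
    c=dict(np.load(n+"0.npz"));P=cloud(c);w=wood(c);b=white(c)
    boxes={"top":dict(stop=(325,362,180,217),spare=(368,392,195,220),jar=(248,295,200,243)),
           "side":dict(stop=(312,350,168,204),spare=(346,370,148,180),jar=(288,340,225,290))}[n]
    for k,(u0,u1,v0,v1) in boxes.items():
        m=np.zeros(w.shape,bool);m[v0:v1,u0:u1]=1
        m&=b if k=="jar" else w
        Q=P[m]
        print(n,k,len(Q),"z hist",np.histogram(Q[:,2],bins=[0,10,20,30,40,46,52,60,70,80,86,90,94,98,102,110])[0])
        if k=="jar":
            r=Q[(Q[:,2]>95)&(Q[:,2]<106)];print("  rim z",np.median(r[:,2]),"fit",circ(r[:,:2]),"bbox c",(r.min(0)+r.max(0))/2,np.ptp(r,0))
        else:
            fl=Q[(Q[:,2]>44)&(Q[:,2]<56)];kn=Q[(Q[:,2]>86)&(Q[:,2]<98)]
            print("  fl z",np.median(fl[:,2]),"minEnclosing",cv2.minEnclosingCircle(fl[:,:2].astype(np.float32)),"knobtop",len(kn),np.median(kn,0) if len(kn) else None, cv2.minEnclosingCircle(kn[:,:2].astype(np.float32)) if len(kn) else None)
c=dict(np.load("top0.npz"));cv2.imwrite("pics/crop1.png",cv2.resize(c["image"][150:290,230:430],None,fx=4,fy=4,interpolation=cv2.INTER_CUBIC))
E
```

```text
top stop 578 z hist [  1   0   0   0  25 355 130   2   9   2  12  31   7   1   0]
  fl z 50.552537013482606 minEnclosing ((601.6362915039062, -84.1576156616211), 42.187477111816406) knobtop 50 [600.9207607  -83.72883054  91.88156897] ((600.7056884765625, -83.87609100341797), 11.899337768554688)
top spare 218 z hist [  0   0   0   0  11 102  39   6   9   2  17  17  14   1   0]
  fl z 50.30197186273131 minEnclosing ((573.2100219726562, -197.06080627441406), 26.128278732299805) knobtop 48 [ 572.15741868 -196.14441927   91.33627355] ((572.8663940429688, -196.2452392578125), 11.844137191772461)
top jar 961 z hist [ 28   0   0   3  26  23  29  69  89  78  50  41 134 265 101]
  rim z 99.75033682473861 fit (array([536.41710082, 137.51755554]), np.float64(42.3299158069317), np.float64(4.09196586194146)) bbox c [537.58180852 137.77518894 100.49115764] [97.18100606 97.33250493 10.97977927]
side stop 665 z hist [  2   9  10   6  18 470  27  25  23  18  22  33   0   0   0]
  fl z 49.0395614672492 minEnclosing ((601.46142578125, -84.19762420654297), 45.120967864990234) knobtop 55 [600.07511764 -82.24770734  90.79315545] ((601.0908203125, -84.08622741699219), 11.578801155090332)
side spare 335 z hist [  8  14  19  15   9 140  19  22  21  16  17  30   1   0   0]
  fl z 48.8967184457789 minEnclosing ((571.5551147460938, -195.5563201904297), 28.020299911499023) knobtop 48 [ 571.58945253 -195.94038202   90.38685039] ((571.6883544921875, -196.36648559570312), 13.970085144042969)
side jar 2929 z hist [239 100  21  67 112  71 139 229 259 184 126 123 248 521   8]
  rim z 98.9132000832169 fit (array([536.56347422, 139.01173012]), np.float64(43.14112735810759), np.float64(3.7998506248604187)) bbox c [536.88231988 137.51785092  98.92546451] [ 98.51500594 100.4323418    7.80111487]
```

View pics/crop1.png

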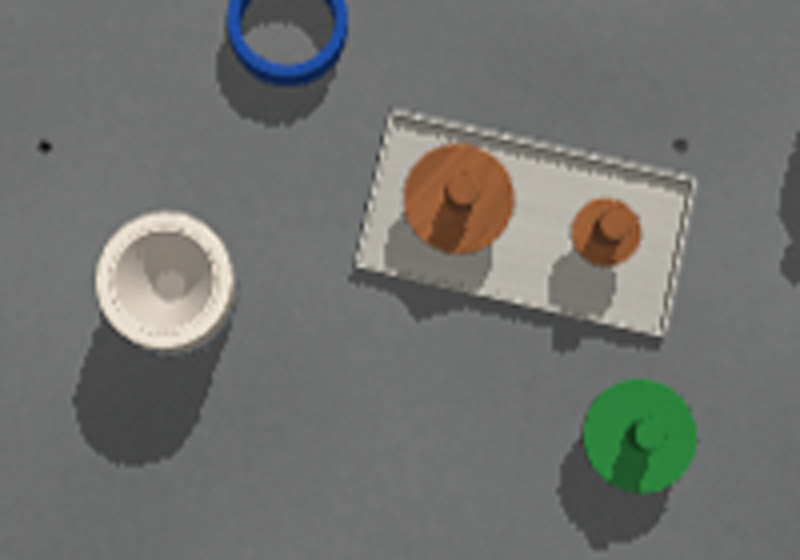

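The crop confirms the choice: the big wooden cone at crop (459,198), not the narrow spare at (606,232) nor the green one at (640,437). The numbers agree. The two stoppers are 116 mm apart, the flange top is at about 50 mm, the knob top at 91–92 mm, and the jar rim at 99–100 mm. Next I work out the rocking kinematics and the reach.

```bash
cat >> h.py <<'E'
# --- cone-in-cup: lowest clear pose of stopper, tipped th towards +u (plan: u). dx,dz of the foot centre from home.
T=np.tan(np.radians(30))
_a=np.linspace(0,2*np.pi,121)
_h=np.linspace(0,40,41)
_S=np.stack([((16+T*_h)[:,None]*np.cos(_a)),((16+T*_h)[:,None]*np.sin(_a)),np.repeat(_h[:,None],121,1)],-1).reshape(-1,3)
_fl=np.stack([43*np.cos(_a),43*np.sin(_a),0*_a+40],-1)
HOME=-(37-16)/T   # foot depth below rim when cones coincide
def lift(th,dx):
    c,s=np.cos(th),np.sin(th);M=np.array([[c,0,s],[0,1,0],[-s,0,c]])
    p=_S@M.T+[dx,0,0];r=np.hypot(p[:,0],p[:,1])
    # required z so that points are inside cup: z >= (r-37)/T for points below the rim; points above the rim are free
    need=(r-37)/T-p[:,2]; f=(_fl@M.T)[:,2]; 
    z=-50.
    for _ in range(200):
        below=p[:,2]+z<0
        v=np.max(np.where(below,need,-99))
        if v<=z+1e-6: break
        z=min(v,z+0.25)
    q=_fl@M.T+[dx,0,0];rq=np.hypot(q[:,0],q[:,1]); zz=-q[rq<50][:,2]
    return max(z,zz.max() if len(zz) else -99)-HOME
E
python3 - <<'E'
from h import *
from rig import bot
from scipy.optimize import minimize_scalar
for d in (0,2,4,6,8,10,12):
    xs=np.linspace(-8,8,81);z=[lift(np.radians(d),x) for x in xs];i=int(np.argmin(z));print(d,"dx %.1f lift %.2f"%(xs[i],z[i]),"knob dx %.1f"%(xs[i]+71*np.sin(np.radians(d))))
    if d in(0,10): print(np.round(z[::8],1))
s=bot.read_state();print(np.round(rot(s["tool_rot"]),3))
for nm,p in(("st",[601.3,-84,75]),("jar",[537,137.6,135])):
    for yaw in range(-90,91,30):
        a=np.radians(yaw);X=np.array([np.cos(a),np.sin(a),0]);Y=np.array([0,0,-1.]);
        for sg in(1,-1):
            M=np.stack([sg*X,Y,np.cross(sg*X,Y)],1);q=R.from_matrix(M).as_quat()[[3,0,1,2]]
            j=bot.ik(p,q)
            if j is not None: print(nm,yaw,sg,np.round(j,2))
E
```

```text
0 dx 0.0 lift 0.00 knob dx 0.0
[13.9 11.1  8.3  5.5  2.8  0.   2.8  5.5  8.3 11.1 13.9]
2 dx -1.2 lift 1.50 knob dx 1.3
4 dx -2.4 lift 2.97 knob dx 2.6
6 dx -3.4 lift 4.32 knob dx 4.0
8 dx -4.6 lift 5.56 knob dx 5.3
10 dx -5.8 lift 6.85 knob dx 6.5
[10.7  7.9  8.1 10.  11.9 13.6 15.6 17.5 19.5 21.5 23.4]
12 dx -7.0 lift 8.19 knob dx 7.8
[[ 0.441 -0.     0.897]
 [-0.897  0.001  0.441]
 [-0.001 -1.     0.   ]]
st -90 1 [-0.2   0.61  1.5  -0.    1.03  1.37]
st -90 -1 [-0.2   0.61  1.5  -0.    1.03 -1.77]
st -60 1 [-0.2   0.61  1.5   0.    1.03  0.85]
st -60 -1 [-0.2   0.61  1.5  -0.    1.03 -2.29]
st -30 1 [-0.2   0.61  1.5  -0.    1.03  0.32]
st 0 1 [-0.2   0.61  1.5  -0.    1.03 -0.2 ]
st 30 1 [-0.2   0.61  1.5  -0.    1.03 -0.72]
st 30 -1 [-0.2   0.61  1.5  -0.    1.03  2.42]
st 60 1 [-0.2   0.61  1.5   0.    1.03 -1.25]
st 60 -1 [-0.2   0.61  1.5  -0.    1.03  1.9 ]
st 90 1 [-0.2   0.61  1.5  -0.    1.03 -1.77]
st 90 -1 [-0.2   0.61  1.5  -0.    1.03  1.37]
jar -90 1 [ 0.18  0.43  1.63 -0.    1.08  1.76]
jar -90 -1 [ 0.18  0.43  1.63 -0.    1.08 -1.39]
jar -60 1 [0.18 0.43 1.63 0.   1.08 1.23]
jar -60 -1 [ 0.18  0.43  1.63 -0.    1.08 -1.91]
jar -30 1 [ 0.18  0.43  1.63 -0.    1.08  0.71]
jar -30 -1 [ 0.18  0.43  1.63 -0.    1.08 -2.43]
jar 0 1 [ 0.18  0.43  1.63 -0.    1.08  0.18]
jar 30 1 [ 0.18  0.43  1.63 -0.    1.08 -0.34]
jar 60 1 [ 0.18  0.43  1.63  0.    1.08 -0.86]
jar 60 -1 [ 0.18  0.43  1.63 -0.    1.08  2.28]
jar 90 1 [ 0.18  0.43  1.63 -0.    1.08 -1.39]
jar 90 -1 [ 0.18  0.43  1.63 -0.    1.08  1.76]
```

```bash
cat >> h.py <<'E'
def q(tip=0.,yaw=0.):  # tool down, jaws along x rotated by yaw; tip = lean of stopper top towards +jaw axis
    a=yaw;X=np.array([np.cos(a),np.sin(a),0]);Y=np.array([0,0,-1.])
    M=np.stack([X,Y,np.cross(X,Y)],1)
    ax=np.cross([0,0,1.],X)
    return R.from_matrix(R.from_rotvec(ax*tip).as_matrix()@M).as_quat()[[3,0,1,2]]
def st(bot,t=""):
    s=bot.read_state();print(t,"t%.2f"%s["clock"],"p",np.round(s["ee_pos"],2),"F",np.round(s["ft_force"],2),"M",np.round(s["moment"],2),"w %.2f"%s["grip_width"]);return s
E
python3 - <<'E'
from h import *
from rig import bot
bot.move_to([601.3,-84,250],q()); bot.move_gripper(60)
bot.servo_line([601.3,-84,105],speed=200)
import time
s=st(bot,"above")
c=bot.read_camera("wrist");cv2.imwrite("pics/wrist1.png",c["image"]);np.savez("wrist1.npz",pos=s["ee_pos"],rotq=s["tool_rot"],**c)
print(c["fovy"],c["cx"],c["cy"],np.round(c["mount"],3))
E
```

```text
above t3.32 p [601.9  -84.12 106.29] F [-0.11 -0.68  0.04] M [-0.   -0.03 -0.02] w 60.25
65.70646984690485 315.81198769375965 197.47792235867445 [[ 1.0000e+00  1.0000e-03  0.0000e+00  2.6400e-01]
 [-0.0000e+00 -3.2700e-01  9.4500e-01 -1.2407e+02]
 [ 1.0000e-03 -9.4500e-01 -3.2700e-01  8.4182e+01]
 [ 0.0000e+00  0.0000e+00  0.0000e+00  1.0000e+00]]
```

View pics/wrist1.png

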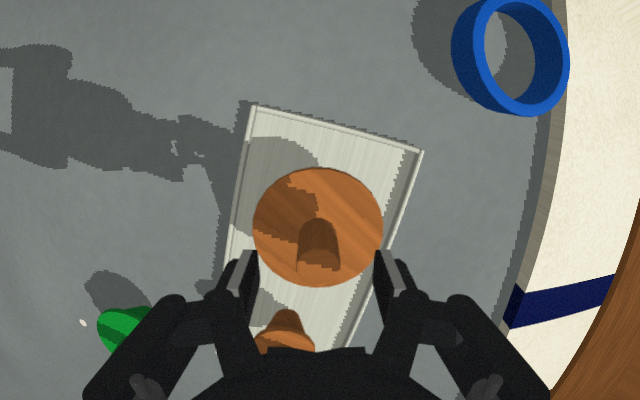

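The wrist view shows the wide stopper's flange centred near (318,228), with its knob at (319,245) between the open jaws. I'll cast the flange outline onto z=50 to check position across the jaws, then grasp.

```bash
cat >> h.py <<'E'
def wray(c,pos,rotq,uv,z):
    uv=np.atleast_2d(uv).astype(float);f=200/np.tan(np.radians(float(c["fovy"]))/2)
    d=uv-[c["cx"],c["cy"]];r=np.hypot(*d.T)+1e-9;th=r/f
    v=np.c_[d/r[:,None]*np.sin(th)[:,None],np.cos(th)]
    M=c["mount"];Rw=rot(rotq);o=Rw@M[:3,3]+pos;D=v@M[:3,:3].T@Rw.T
    return (o+D*((z-o[2])/D[:,2])[:,None])[:,:2]
E
python3 - <<'E'
from h import *
c=dict(np.load("wrist1.npz"));w=wood(c).astype(np.uint8);w[:,:245]=0;w[:,400:]=0;w[295:]=0
w=cv2.morphologyEx(w,cv2.MORPH_CLOSE,np.ones((5,5)))
k=max(cv2.findContours(w,cv2.RETR_EXTERNAL,cv2.CHAIN_APPROX_NONE)[0],key=cv2.contourArea)[:,0]
print(k.min(0),k.max(0))
b=k[(k[:,1]<245)]
P=wray(c,c["pos"],c["rotq"],b,50.)
print("flange",circ(P),circ(P,43.))
E
```

```text
[252 167] [383 286]
flange (array([603.37111796, -85.59776434]), np.float64(42.14095910118747), np.float64(0.1983486319022677)) (array([603.35254532, -86.63522469]), 43.0, np.float64(0.4390804009246513))
```

Run:
```python
from h import *
from rig import bot
st(bot,"settled?")
print(bot.servo_line([602.6,-85,75],speed=80,until_force=8)); bot.dwell(.2); st(bot,"down")
bot.move_gripper(20,grip_force=30); bot.dwell(.2); st(bot,"grip")
bot.servo_line([602.6,-85,190],speed=150); bot.dwell(.2); st(bot,"lift")
bot.servo_line([537,137.6,190],speed=200); bot.dwell(.3);s=st(bot,"over jar")
for n in("top","side","wrist"):
    c=bot.read_camera(n);np.savez(n+"2.npz",pos=s["ee_pos"],rotq=s["tool_rot"],**c);cv2.imwrite(f"pics/{n}2.png",c["image"])
a=cv2.imread("pics/side2.png")[130:330,200:440];b=cv2.imread("pics/wrist2.png")[100:,150:480]
cv2.imwrite("pics/m2.png",np.hstack([cv2.resize(a,(480,400)),cv2.resize(b,(300,400))[:, :]]))
```

```text
settled? t3.37 p [601.98 -84.13 106.55] F [ 0.03 -1.06 -0.22] M [-0.01 -0.    0.  ] w 59.67
False
down t4.09 p [602.81 -85.03  75.45] F [ 0.09 -0.55  0.54] M [-0.01  0.02  0.02] w 59.41
grip t4.70 p [602.7  -85.02  75.2 ] F [-0.77 -0.17  3.09] M [ 0.02  0.12 -0.02] w 23.20
lift t5.82 p [602.37 -84.98 189.1 ] F [ 0.04 -0.13 -1.48] M [ 0.05 -0.02  0.01] w 22.75
over jar t7.42 p [537.13 137.2  189.97] F [ 0.81  0.46 -2.02] M [-0.01  0.03 -0.02] w 23.68
```

View pics/m2.png

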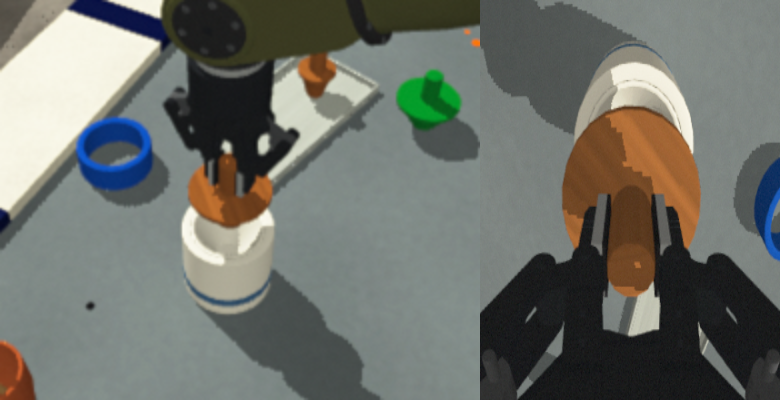

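The stopper is held upright over the jar. I'll measure the held flange against the jar mouth in the same views.

Run:
```python
from h import *
for n,bx in(("side",(270,360,180,260)),("top",(230,330,170,260))):
    c=dict(np.load(n+"2.npz"));P=cloud(c);w=wood(c);m=np.zeros_like(w);m[bx[2]:bx[3],bx[0]:bx[1]]=1
    Q=P[w&m];f=Q[(Q[:,2]>155)&(Q[:,2]<175)]
    print(n,len(f),"flange z",np.median(f[:,2]) if len(f) else None,cv2.minEnclosingCircle(f[:,:2].astype(np.float32)) if len(f)>5 else None)
    J=P[white(c)&m];r=J[(J[:,2]>94)&(J[:,2]<106)]
    if len(r)>20: print("  jar rim",len(r),cv2.minEnclosingCircle(r[:,:2].astype(np.float32)))
c=dict(np.load("wrist2.npz"));w=wood(c).astype(np.uint8)
w=cv2.morphologyEx(w,cv2.MORPH_CLOSE,np.ones((5,5)))
k=max(cv2.findContours(w,cv2.RETR_EXTERNAL,cv2.CHAIN_APPROX_NONE)[0],key=cv2.contourArea)[:,0]
print(k.min(0),k.max(0))
b=k[k[:,1]<k[:,1].min()+75]
P=wray(c,c["pos"],c["rotq"],b,165.); print("wrist flange",circ(P),circ(P,43.))
```

```text
side 711 flange z 164.15745949765505 ((535.1504516601562, 139.29925537109375), 43.54662322998047)
  jar rim 430 ((537.1300659179688, 138.01551818847656), 49.88832092285156)
top 36 flange z 165.16550658407675 ((522.86474609375, 142.93687438964844), 30.23480987548828)
  jar rim 24 ((536.1381225585938, 137.307861328125), 49.37336349487305)
[241 180] [392 322]
wrist flange (array([537.6496974 , 152.51202372]), np.float64(29.327725647721977), np.float64(6.053927241654609)) (array([537.62166678, 135.71137123]), 43.0, np.float64(6.799508700271329))
```

Run:
```python
from h import *
from rig import bot
bot.servo_line([537,137.8,144],speed=80); bot.dwell(.2); st(bot,"144")
hit=bot.servo_line([537,137.8,130],speed=12,until_force=3); s=st(bot,hit); bot.dwell(.2)
for _ in range(4): st(bot)
c=bot.read_camera("side");cv2.imwrite("pics/side3.png",c["image"]);np.savez("side3.npz",**c)
```

```text
144 t8.50 p [537.19 137.85 144.5 ] F [ 0.36 -0.68 -1.46] M [-0.04  0.02  0.  ] w 23.20
True t9.14 p [537.23 137.71 137.66] F [ 4.05 -0.18  1.66] M [-0.08 -0.52 -0.  ] w 23.46
 t9.34 p [537.16 137.71 137.65] F [ 3.93 -1.1   1.77] M [-0.06 -0.85 -0.05] w 23.62
 t9.34 p [537.16 137.71 137.65] F [ 3.93 -1.1   1.77] M [-0.06 -0.85 -0.05] w 23.62
 t9.34 p [537.16 137.71 137.65] F [ 3.93 -1.1   1.77] M [-0.06 -0.85 -0.05] w 23.62
 t9.34 p [537.16 137.71 137.65] F [ 3.93 -1.1   1.77] M [-0.06 -0.85 -0.05] w 23.62
```

Contact came about 3.5 mm high, with the jar pushing the stopper toward +x. This agrees with the side view, which put the stopper about 2 mm too far to -x. I back off, shift +2 mm and try again.

Run:
```python
from h import *
from rig import bot
x,y=537.,137.8
bot.servo_line([x,y,141],speed=40); x+=2; y-=.3; bot.servo_line([x,y,141],speed=20); bot.dwell(.2)
for i in range(3):
    st(bot,"free"); hit=bot.servo_line([x,y,131],speed=10,until_force=2.5); bot.dwell(.2); s=st(bot,hit); 
    F=s["ft_force"]; z=s["ee_pos"][2]
    if z<135 or i==2: break
    e=(z-134)*T; d=F[:2]/max(np.hypot(*F[:2]),1e-6)*min(e,1.2)
    print("corr",d); bot.servo_line([x,y,z+2.5],speed=40); x+=d[0];y+=d[1]; bot.servo_line([x,y,z+2.5],speed=20); bot.dwell(.2)
print(x,y)
```

```text
free t10.09 p [538.94 137.5  140.93] F [ 0.68  0.31 -1.2 ] M [ 0.05  0.02 -0.04] w 23.17
True t10.94 p [539.11 137.37 134.95] F [ 0.79 -0.78  5.06] M [-0.08 -0.1   0.01] w 23.23
539.0 137.5
```

Run:
```python
from h import *
from rig import bot
bot.move_gripper(50); bot.dwell(.3); st(bot,"open")
bot.servo_line([539,137.5,215],speed=200); bot.dwell(.2); s=st(bot,"up")
for n in("side","wrist","top"):
    c=bot.read_camera(n);np.savez(n+"4.npz",pos=s["ee_pos"],rotq=s["tool_rot"],**c);cv2.imwrite(f"pics/{n}4.png",c["image"])
    if n=="wrist": continue
    P=cloud(c);w=wood(c);m=(np.hypot(P[...,0]-537,P[...,1]-138)<60)
    Q=P[w&m];f=Q[(Q[:,2]>102)&(Q[:,2]<118)&(np.hypot(Q[:,0]-537,Q[:,1]-138)>16)];k=Q[(Q[:,2]>145)&(Q[:,2]<160)]
    A=np.c_[f[:,:2]-[537,138],np.ones(len(f))];co=np.linalg.lstsq(A,f[:,2],rcond=None)[0]
    print(n,len(f),"flange plane z,tilt deg",co[2],np.degrees(co[:2]),"circle",cv2.minEnclosingCircle(f[:,:2].astype(np.float32)),"knob top",len(k),np.median(k,0) if len(k) else 0, cv2.minEnclosingCircle(k[:,:2].astype(np.float32)) if len(k) else 0)
    J=P[white(c)&m];r=J[(J[:,2]>92)&(J[:,2]<106)];print("rim",len(r),np.median(r[:,2]),cv2.minEnclosingCircle(r[:,:2].astype(np.float32)))
a=cv2.imread("pics/side4.png")[170:300,250:380];b=cv2.imread("pics/wrist4.png")[:, 150:480]
cv2.imwrite("pics/m4.png",np.hstack([cv2.resize(a,(400,400)),cv2.resize(b,(330,400))]))
```

```text
open t11.62 p [538.68 137.39 134.38] F [ 0.53 -0.04 -0.14] M [-0.01 -0.01  0.03] w 49.97
up t12.37 p [538.66 137.42 213.86] F [-0.4   0.07 -0.07] M [-0.01 -0.03 -0.02] w 50.37
side 762 flange plane z,tilt deg 109.0831348616281 [0.14017706 0.10549826] circle ((537.4181518554688, 136.99819946289062), 43.69101333618164) knob top 101 [536.50803414 139.67739103 150.80247078] ((536.9635009765625, 137.53213500976562), 12.394319534301758)
rim 358 98.81249145116129 ((537.41796875, 138.12704467773438), 49.96969223022461)
top 8 flange plane z,tilt deg 110.58388770252533 [ 1.55616539 -0.03555731] circle ((536.23388671875, 125.00680541992188), 13.212040901184082) knob top 2 [528.86344806 130.00584529 151.37120337] ((528.8634033203125, 130.00584411621094), 1.9626410007476807)
rim 41 100.6306583115661 ((536.6278686523438, 137.73573303222656), 49.57456970214844)
```

View pics/m4.png

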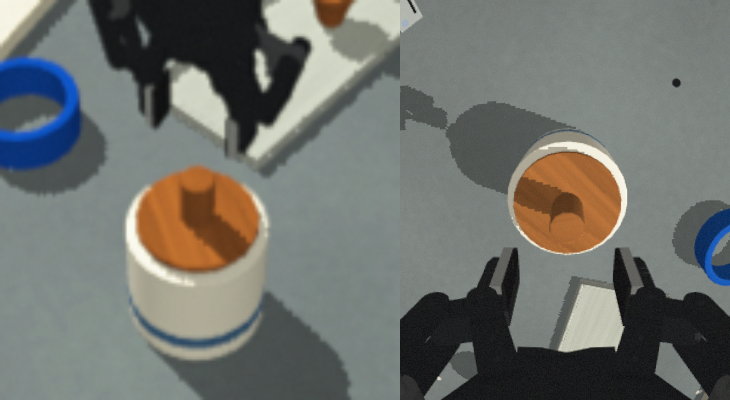

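The stopper is home: the flange plane is within 0.2° of level and about 10 mm above the rim, and it is concentric within about 1 mm. The jar has not moved by more than about 0.5 mm. Next I regrip softly and rock along the computed contact path.

```bash
cat > rock.py <<'E'
from h import *
def path(deg):
    th=np.radians(deg);xs=np.linspace(-8,2,101);z=[lift(th,x) for x in xs];i=int(np.argmin(z))
    return th,xs[i]+71*np.sin(th),z[i]+71*(np.cos(th)-1)
E
python3 - <<'E'
from rock import *
from rig import bot
x,y=538.8,137.5
bot.servo_line([x,y,134],speed=150,until_force=6); bot.dwell(.2); st(bot,"down")
bot.move_gripper(21,grip_force=20); bot.dwell(.3); s=st(bot,"grip")
tab=[path(d) for d in (3,6,9,11)];print(np.round(tab,2))
for th,dx,dz in tab: assert bot.ik([x+dx,y,134+dz],q(th)) is not None
E
```

```text
down t13.41 p [539.16 137.58 134.95] F [-0.89  0.44 -0.27] M [-0.01 -0.01 -0.  ] w 49.77
grip t14.05 p [539.1  137.51 134.35] F [2.99 0.2  5.01] M [-0.06 -0.38  0.03] w 23.81
[[0.05 2.02 2.11]
 [0.1  3.92 3.85]
 [0.16 5.91 5.29]
 [0.19 7.25 6.19]]
```

Run:
```python
from rock import *
from rig import bot
x,y,z=539.2,137.5,134.0; up=1.2
bot.servo_line([x,y,z+up],speed=15); bot.dwell(.2); st(bot,"lifted")
for d in(3,6,9,11):
    th,dx,dz=path(d)
    bot.servo_line([x+dx,y,z+dz+up],q(th),speed=15); bot.dwell(.1); s=st(bot,d)
    if np.linalg.norm(s["ft_force"])>8: print("STOP");break
```

```text
lifted t14.50 p [538.97 137.5  134.9 ] F [-0.16 -0.55 -1.56] M [ 0.03 -0.01  0.  ] w 23.70
3 t14.94 p [540.97 137.47 137.05] F [ 0.78 -0.82 -1.17] M [ 0.01 -0.02  0.02] w 23.13
6 t15.37 p [542.9  137.5  138.87] F [ 0.82  0.05 -1.01] M [ 0.02 -0.02  0.01] w 23.50
9 t15.78 p [544.91 137.51 140.34] F [ 0.06 -0.55 -2.04] M [-0.04 -0.09 -0.01] w 23.17
11 t16.14 p [546.34 137.51 141.27] F [-0.64  0.11 -0.42] M [-0.05 -0.15  0.01] w 23.51
```

Tipped 11° with hardly any contact force. Now a light touch against the mouth, a picture, then back along the same path.

Run:
```python
from rock import *
from rig import bot
x,y,z=539.2,137.5,134.0; up=1.2
th,dx,dz=path(11)
print(bot.servo_line([x+dx,y,z+dz-1],speed=8,until_force=2.5));st(bot,"touch")
c=bot.read_camera("side");np.savez("side5.npz",**c);cv2.imwrite("pics/side5.png",cv2.resize(c["image"][150:310,230:390],None,fx=3,fy=3))
P=cloud(c);w=wood(c);m=np.hypot(P[...,0]-537,P[...,1]-138)<62
Q=P[w&m];f=Q[(Q[:,2]>98)&(Q[:,2]<128)&(np.hypot(Q[:,0]-540,Q[:,1]-138)>17)]
co=np.linalg.lstsq(np.c_[f[:,:2]-[537,138],np.ones(len(f))],f[:,2],rcond=None)[0];print("flange plane",co[2],np.degrees(np.arctan(co[:2])))
J=P[white(c)&m];r=J[(J[:,2]>92)&(J[:,2]<106)];print("rim",len(r),cv2.minEnclosingCircle(r[:,:2].astype(np.float32)))
```

```text
True
touch t16.43 p [546.22 137.53 139.51] F [-1.72  0.09  5.14] M [-0.07  0.12  0.04] w 23.47
flange plane 115.3031902441666 [-10.06732271  -0.58231987]
rim 418 ((537.4241333007812, 138.37454223632812), 50.02391815185547)
```

View pics/side5.png

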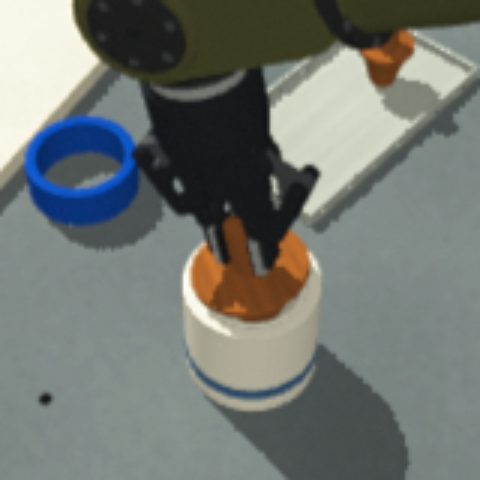

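The stopper at (250,275) is tipped about 10° inside the mouth (the plane fit gives 10.1°), with light contact, and the jar has not moved. Returning to home.

Run:
```python
from rock import *
from rig import bot
x,y,z=539.2,137.5,134.0; up=1.2
for d in(11,9,6,3):
    th,dx,dz=path(d)
    bot.servo_line([x+dx,y,z+dz+up],q(th),speed=15); s=st(bot,d)
bot.servo_line([x,y,z+up+.3],q(0),speed=15); bot.dwell(.2); st(bot,"upright")
print(bot.servo_line([x,y,z-1.5],speed=8,until_force=2.5)); bot.dwell(.2); s=st(bot,"home")
if s["ee_pos"][2]<136:
    bot.move_gripper(50); bot.dwell(.3); st(bot,"open")
    bot.servo_line([x,y,230],speed=150); bot.move_to([450,-60,300],q()); bot.dwell(.2); st(bot,"away")
    for n in("side","top"):
        c=bot.read_camera(n);P=cloud(c);w=wood(c);m=np.hypot(P[...,0]-537,P[...,1]-138)<60
        Q=P[w&m];f=Q[(Q[:,2]>102)&(Q[:,2]<120)&(np.hypot(Q[:,0]-537,Q[:,1]-138)>16)];k=Q[(Q[:,2]>146)]
        if len(f)<30: print(n,"hidden"); 
        else:
            co=np.linalg.lstsq(np.c_[f[:,:2]-[537,138],np.ones(len(f))],f[:,2],rcond=None)[0]
            print(n,len(f),"flange z",co[2],"tilt",np.degrees(co[:2]),cv2.minEnclosingCircle(f[:,:2].astype(np.float32)),"knobtop",np.median(k,0) if len(k) else 0)
        J=P[white(c)&m];r=J[(J[:,2]>92)&(J[:,2]<106)];print("rim",len(r),np.median(r[:,2]),cv2.minEnclosingCircle(r[:,:2].astype(np.float32)))
        S=P[w&(np.hypot(P[...,0]-572,P[...,1]+196)<40)];S=S[(S[:,2]>44)&(S[:,2]<56)]
        if len(S): print("spare",cv2.minEnclosingCircle(S[:,:2].astype(np.float32)))
        cv2.imwrite(f"pics/{n}6.png",c["image"])
    a=cv2.imread("pics/side6.png")[100:340,230:470];b=cv2.imread("pics/top6.png")[70:310,150:470]
    cv2.imwrite("pics/m6.png",np.hstack([cv2.resize(a,(400,400)),cv2.resize(b,(400,300)).copy() if 0 else cv2.copyMakeBorder(cv2.resize(b,(400,300)),0,100,0,0,cv2.BORDER_CONSTANT)]))
```

```text
11 t16.79 p [546.36 137.45 141.17] F [-0.42 -0.2  -2.23] M [-0.02 -0.18  0.01] w 23.34
9 t17.05 p [544.85 137.53 140.48] F [ 0.92 -0.35 -1.57] M [-0.02 -0.14 -0.  ] w 23.67
6 t17.37 p [543.05 137.53 139.25] F [-0.28 -0.42 -2.44] M [0.01 0.01 0.01] w 23.64
3 t17.69 p [541.23 137.49 137.48] F [-0.43  0.77 -1.06] M [-0.01 -0.06  0.05] w 23.66
upright t18.23 p [539.4  137.5  135.56] F [-0.79 -0.12 -1.78] M [-0.01  0.01  0.04] w 23.41
True
home t18.69 p [539.21 137.52 134.4 ] F [-2.89 -0.48  5.86] M [0.06 0.19 0.06] w 23.24
open t19.37 p [538.91 137.44 133.82] F [ 0.25 -0.37 -0.6 ] M [ 0.04  0.01 -0.01] w 49.97
away t21.27 p [450.34 -59.2  299.4 ] F [ 0.25  0.62 -0.94] M [ 0.04  0.04 -0.02] w 49.72
side 761 flange z 109.19179061903266 tilt [0.17482838 0.2097013 ] ((537.8101806640625, 137.4574432373047), 43.690364837646484) knobtop [536.85076302 139.09965029 150.57253091]
rim 363 98.93647036468076 ((537.326416015625, 138.82659912109375), 50.14584732055664)
spare ((572.5888671875, -196.6666259765625), 27.305828094482422)
top 550 flange z 110.23087291431729 tilt [0.1187173  0.46275981] ((537.88134765625, 137.28115844726562), 42.05422592163086) knobtop [536.12676133 137.08050054 151.43454895]
rim 202 99.97859192254111 ((537.1060180664062, 137.5286102294922), 49.969642639160156)
spare ((573.3937377929688, -195.88186645507812), 25.986461639404297)
```

View pics/m6.png

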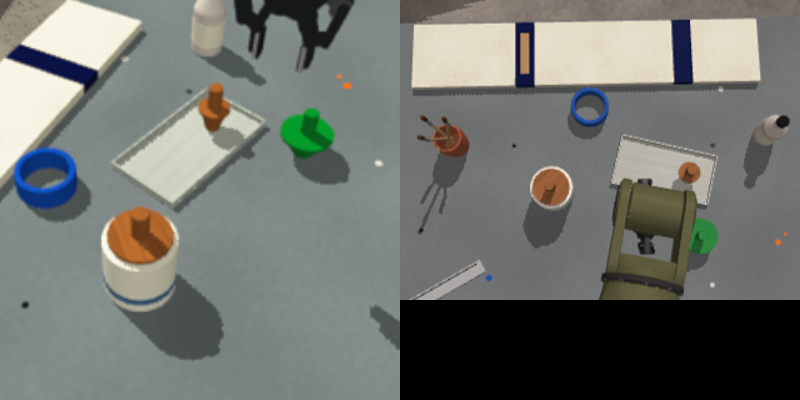

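The final picture shows the stopper seated in the jar, the spare on the tray and everything else in place. The height reads about 0.6 mm above nominal, so I check the camera bias against the first pictures, when the stopper stood square on the tray.

Run:
```python
from h import *
from rig import bot
def meas(c,xy,zf):
    P=cloud(c);d=np.hypot(P[...,0]-xy[0],P[...,1]-xy[1]);w=cv2.erode(wood(c).astype(np.uint8),np.ones((3,3)))>0
    f=P[w&(d>17)&(d<40)&(abs(P[...,2]-zf)<4)];k=P[wood(c)&(d<9)&(abs(P[...,2]-zf-42)<4)]
    co=np.linalg.lstsq(np.c_[f[:,:2]-xy,np.ones(len(f))],f[:,2],rcond=None)[0]
    return "flange %.2f"%co[2],"tilt",np.round(np.degrees(co[:2]),2),"knob %.2f n%d"%(k[:,2].mean(),len(k))
for n in("top","side"):
    print(n,"tray",*meas(dict(np.load(n+"0.npz")),[601.3,-84],50))
    for _ in range(2): print(n,"jar",*meas(bot.read_camera(n),[537.4,137.5],109.5))
```

```text
top tray flange 50.35 tilt [-0.14  0.05] knob 91.96 n26
top jar flange 110.07 tilt [ 0.09 -0.3 ] knob 151.65 n32
top jar flange 110.04 tilt [-0.4  -0.03] knob 151.40 n27
side tray flange 49.08 tilt [0.04 0.01] knob 91.04 n27
side jar flange 109.21 tilt [0.11 0.01] knob 151.01 n48
side jar flange 109.26 tilt [0.09 0.03] knob 151.04 n50
```

```bash
python3 -c "
from rig import bot
bot.finish_job()"
```

```text
the job is handed in; nothing more can be done
```

I seated the wider wooden stopper in the jar and released it. I then regripped it softly, tipped it in the mouth, brought it upright, set it home again, and moved the arm clear. I handed the job in at about 22 s.

- **Seating:** the first descent touched about 2 mm off to one side with about 5 N. I backed off, shifted 2 mm and seated it. Steady contact forces stayed at about 6–7 N or less throughout.
- **Rocking:** I commanded 11°, and the camera measured 10.1°. The stopper stayed in the mouth, touched lightly, and came back without sticking.
- **Final checks:** the side view put the flange within about 0.1° of level. The top view was noisier, at up to 0.4°. The stopper was concentric with the mouth within about 1.5 mm. The jar moved no more than about 1 mm, and the spare was unmoved within camera accuracy. I judged the other things by eye only, and they looked in place.
- **One disagreement:** the seated height read about 0.2–0.8 mm above the stated home position, and the first seating read the same. This is within the 2 mm calibration, and the cone dimensions themselves put home about 0.6 mm higher, so I took the stopper as fully home.

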